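# Hold a round flask down on the touch-start mixer

### The job

The stoppered round-bottom flask has to go on the touch-start mixer, but the black tube cup is still snapped into the mixer's sprung ring cradle. Pull the tube cup up out of the ring, stand it upright on the bench without dropping it, then lift the flask off its cork ring, seat its round bottom upright in the ring cradle and press it firmly but gently down until the sprung ring has gone most of the way to its stop. Finish still gripping the flask and holding it steadily pressed down there; do not press on the mixer itself, and leave the other things on the bench where they are.

Things in the scene. Friction and masses are not known exactly. Their poses are not given: they have to be found in the camera images.
- mixer: Small light-grey touch-start mixer, fixed to the bench; housing about 164 (x) x 116 (y) mm at the foot, 75 mm high, dark sloping control panel on its -x side (its dial and switch are not needed). Origin on the bench under the housing; z up. The sprung ring cradle stands on its deck, its axis 14 mm towards the mixer's +x from the origin.
- cradle_rim (a point): Centre of the upper rim of the mixer's metal ring cradle; moves with the ring, 125 mm above the bench when up. Ring 63 mm outside, bore 44 mm wide and 20 mm deep with closed floor; three sprung detent balls in the bore 10 mm below the rim. The flask's bulb rests on the mouth of the bore and centres itself, its lowest point then 9 mm below the rim.
- cradle (a joint): Downward travel of the ring cradle in m: 0 up (as found), 0.014 down on its stop. Spring about 6 N preload and 600 N/m: with the flask in it, the hand must push about 3 N to start it and about 12 N to reach the stop. It springs back up when released.
- tube_cup: Black round tube cup, 90 g, 58 mm tall; origin at the centre of its flat underside, z up. Plug 40 mm wide, 0-20 mm; flange 60 mm wide, 20-24 mm; grip collar 34 mm wide, 24-58 mm (take it from above). At first the plug is in the ring, flange on the rim, held by the balls: a straight pull of about 10 to 15 N frees it within 6 mm; 20 mm of lift clears it. It stands on its plug.
- flask: Amber glass round-bottom flask with a white stopper fixed in it, about 0.18 kg, heavy at the bottom, 128 mm tall in all; origin at the lowest point of the round bottom, z up along the neck. Bulb 64 mm in diameter (centre 32 mm up), neck 22 mm in diameter from 64 to 106 mm (grip here), rolled rim and stopper 28 mm in diameter from 106 to 128 mm. It cannot stand without a ring.
- cork_ring: Cork ring, fixed to the bench, on which the flask stands, outside diameter 84 mm, bore 44 mm, 28 mm tall; origin at the centre of its underside. The flask's lowest point is 19 mm above the bench there.
- bench_timer: White digital timer, 64 x 64 x 19 mm, lying on the bench; origin at the centre of its underside. Leave alone.
- cuvette_box: Black lidded box, 47 x 63 x 30 mm, on the bench; origin at the centre of its underside. Leave alone.
Things that resemble listed ones, but are neither listed nor needed, are in the scene too. Leave any yellow look-alike of the flask alone. There is more than one size of the tube_cup; the job needs the larger.

How it is judged:
On the way, in this order (a step that is already met when the one before it is completed fails the run):
1. the tube cup is pulled up out of the ring in the gripper (z of tube_cup in the frame of cradle_rim above 0.004 m and contact force between the fingers and tube_cup above 1 N), for 0.1 s.
2. the tube cup stands upright on the bench, let go (height (world z) of tube_cup below 0.005 m and angle between tube_cup's own z axis and vertical below 0.15 rad and linear speed of tube_cup below 0.02 m/s and contact force between each of the arm, the fingers and tube_cup below 0.1 N), for 0.2 s.
3. the flask is lifted off its cork ring in the gripper (z of flask in the frame of cork_ring above 0.04 m and contact force between the fingers and flask above 1 N and contact force between flask and cork_ring below 0.1 N), for 0.1 s.
4. the flask presses the ring cradle down (value of joint cradle above 0.008 m and contact force between flask and mixer above 4 N and horizontal distance between flask and cradle_rim below 0.008 m), for 0.2 s.
At the end, for the whole second after the job is handed in: The gripped flask is held steady, upright within 10 degrees and within 8 mm of the ring's axis, pressing the ring over 8 of its 14 mm down with more than 4 N; the robot does not touch the mixer; the tube cup stands upright on the bench, let go and at rest (all of step 4 and contact force between the fingers and flask above 2 N and contact force between each of the fingers, the arm and mixer below 0.5 N and angle between flask's own z axis and vertical below 0.17 rad and linear speed of each of flask, tube_cup below 0.02 m/s and height (world z) of tube_cup below 0.005 m and angle between tube_cup's own z axis and vertical below 0.15 rad and contact force between the fingers and tube_cup below 0.1 N); the arm keeps its last pose, push and grip.
It fails at once if the flask is pressed on the mixer with more than 35 N (contact force between flask and mixer above 35 N).
It fails at once if the robot presses the ring cradle down itself (value of joint cradle above 0.004 m and contact force between the fingers and mixer above 3 N).
It fails at once if the tube cup is dropped (faster than 1 m/s) (linear speed of tube_cup above 1 m/s).
It fails at once if the flask falls over (angle between flask's own z axis and vertical above 0.9 rad).
It fails at once if the timer or the black box is moved by more than 3 cm (distance of any of bench_timer, cuvette_box from where it was at the start of the episode above 0.03 m).
It also fails if it takes over 58 s, if anything falls off the work surface, if the arm or the gripper's body presses on something with over 40 N, if the wrist force passes 120 N, or if a joint passes its speed limit or range.

### The arm

A 6-joint arm with a two-finger parallel gripper is mounted at the origin on a cart in front of the work surface, level with it; the furniture and walls round the work are solid. World frame = base frame: x ahead of the robot, y to its left, z up, the work surface at z = 0. Lengths are in m, angles in rad, forces in N, time in s.
With the tool pointing down it reaches from about 0.325 to 0.9 m from the base axis. Payload 3.5 kg.
Tool frame: the origin (TCP) lies at the very end of the fingers, on their centre line; the grasp point (between the pads) lies 19 mm behind it; z points along the fingers, y is the direction in which the jaws open and shut (so a half turn about z gives the same grasp; the last joint's range is limited). The gripper opens to 85 mm and grips with 20 to 120 N. Pads are 22 mm wide; open, the fingers measure 114 mm over their backs; the gripper's body (76 mm by 85 mm) begins 54 mm behind the grasp point. The pads swing forward as they close: fully open they stand 13 mm farther back than shut.
Start: joints at [-1.323, 0.276, -0.026, 1.268, 0, 1.467], TCP at [0.215, -0.587, 0.231] pointing down, gripper open.
Joint ranges: [-3.12, 3.12], [-0.85, 1.88], [-1.08, 1.24], [-1.95, 2.15], [-1.57, 1.53], [-3.14, 3.14]. Speed limits (rad/s): [2.57, 2.57, 3.14, 3.14, 3.14, 3.14].

### API

Orientations are given as a rotation vector (axis times angle).
In Python, from workcell import manip, viewer gives the robot as it stands.
- The arm moves only by the tool servo_tool, never from a script. Its argument "commands" is a list of rows, each a list of 3 entries, a list of its own where there are three numbers: the shift along the tool's x, y, z in mm, then the turn about the tool's z in rad, then the finger opening in mm, from 0 to 85.4. In form: [[[dx, dy, dz], turn, jaw], ...]. A call has 1 to 20 rows; each row is the pose to reach, as a shift and turn from the pose commanded when the call began, along the tool's axes at that moment; what a row does not reach only later rows make up. A row lasts 1/12 s, in which the tool goes at most 41.7 mm and 7.16 degrees, less where a joint would pass 70% of its speed; a pose out of reach is approached as far as the arm can. A call with a gripper value outside its range is refused whole. The fingers move at their own pace and stop on an object; "newtons" is the grip in N (left out, the last holds). Time passes only in rows, so rows that repeat a pose let the fingers close. It gives the time, the measured TCP pose, the force and the opening at its end, in the units of the state.
- manip.get_state(): the state, without advancing time (a new reading comes with each control period).
- viewer.camera(name): name is "side" or "top"; returns (picture, depth): 420x560x3 uint8, blue, green, red; 420x560 float32, m along the optical axis (not along the pixel's ray), 0 where there is no reading.
- viewer.calibration(name): a dict with "mtx" (3x3 intrinsics, pixels), "R" (3x3) and "t" (3): a world point X has camera coordinates R X + t. Camera axes: x right, y down, z forward; pixel columns grow to the right and rows downward; lengths in m; the calibration is good to about 2 mm. A picture is of the moment at which its call begins. calibration takes no time and is no camera call.
- manip.job_done(): hands the job in, once; it reports no verdict.
Trained networks look in the newest picture that a camera, given by its name, has taken for a name from the list of things; names that differ only in an ending like _2 or _b are one class to them, and where a whole thing is asked for, a point or a joint stands for the part that bears it (a point fixed in the world has none). Each returns a list of dicts, best first, with "score" (0 to 1); they miss things now and then, are a little off and sometimes report something else, mostly with a low value. They report only what shows in the picture. A call takes as long as a camera call. They do not tell look-alikes from the thing itself.
- viewer.boxes_of(label, camera): "xyz" ([x, y, z] in m, in the coordinates of the camera as it stood for that picture, good to about 4 mm: the middle of the surface that is visible of it).
The state is a dict: "clock": time; "joint_positions": joint angles; "dq": joint speeds; "tau": joint torques, N m; "tool_pos": TCP position; "tcp_rot": TCP orientation; "force": force on the tool from outside, world axes, zero at the start; "moment": the same for the moment, N m; "finger_gap": opening from 0.0 (shut) to 1.0 (fully open).
Only numpy, scipy, OpenCV 4.12 (cv2) and the standard library are available. Lean on these libraries where they do the work, as an engineer would, in place of code of your own. Each camera call takes 0.05 s, during which the arm holds its last target.

## Working session

There is one attempt and no reset: what is moved stays moved. The work goes in short steps, Python scripts to look and compute and a tool call to move; the robot and the scene stay as the last step left them, time stands still between calls to the robot, and variables do not carry over. Pictures are saved under pics/ and viewed, and the job is handed in when it is done.

Besides the shell and the picture viewer there is one more tool, called after "Call:" by a JSON object that holds its "op" and its "data", one argument or row to a line. servo_tool: Moves the arm, as the interface text tells. Its arguments: {"type":"object","properties":{"commands":{"type":"array","items":{"type":"array"}},"newtons":{"type":"number"}},"required":["commands"]}

```bash
mkdir -p pics; cat > h.py <<'E'
import numpy as np, cv2
from workcell import manip, viewer
def snap(name,fn):
    p,d=viewer.camera(name); cv2.imwrite('pics/'+fn+'.png',p); np.save('pics/'+fn+'.npy',d); return p,d
def world(name,u,v,z):
    c=viewer.calibration(name);K=np.array(c['mtx']);R=np.array(c['R']);t=np.array(c['t']).ravel()
    u=np.asarray(u,float);v=np.asarray(v,float)
    P=np.stack([(u-K[0,2])/K[0,0]*z,(v-K[1,2])/K[1,1]*z,z],-1)
    return (P-t)@R
def cloud(name,d):
    v,u=np.mgrid[:d.shape[0],:d.shape[1]]
    return world(name,u,v,d)
E
python3 - <<'E'
from h import *
for n in('side','top'):
    p,d=snap(n,n+'0'); print(viewer.calibration(n))
s=manip.get_state();print(s)
E
```

```text
{'mtx': array([[390.51594121,   0.        , 278.76862714],
       [  0.        , 390.51594121, 217.23383703],
       [  0.        ,   0.        ,   1.        ]]), 'R': array([[ 0.99984026,  0.01060421, -0.01438757],
       [-0.00459655, -0.62534591, -0.78033414],
       [-0.01727204,  0.78027562, -0.62519727]]), 't': array([-0.53487564,  0.0012161 ,  1.01856502])}
{'mtx': array([[431.53257928,   0.        , 276.53269695],
       [  0.        , 431.53257928, 215.04670357],
       [  0.        ,   0.        ,   1.        ]]), 'R': array([[-0.01130361, -0.99980792,  0.01601091],
       [-0.99756582,  0.01017353, -0.06898503],
       [ 0.06880889, -0.01675171, -0.99748921]]), 't': array([-0.11881891,  0.54373439,  0.89122219])}
{'clock': 0.1, 'joint_positions': array([-1.32338816e+00,  2.77094701e-01, -2.77710678e-02,  1.26801010e+00,
        5.55267041e-06,  1.46740902e+00]), 'dq': array([-1.02284640e-03, -2.01846919e-03,  4.03592503e-03, -1.65117159e-04,
       -9.02476824e-04, -5.14663789e-05]), 'tau': array([ 1.47904125e-04, -4.46706855e+01,  2.96129787e+01,  8.48176482e-03,
       -9.62195213e-05,  6.23147145e-06]), 'tool_pos': array([ 0.21459973, -0.58623277,  0.2302352 ]), 'tcp_rot': array([-3.09134914e+00, -5.47845231e-01,  2.26172119e-04]), 'force': array([-0.51681913,  1.00583521,  0.28089803]), 'moment': array([-0.00839406, -0.0027508 ,  0.02504071]), 'finger_gap': 0.9995079950873892}
```

View pics/side0.png

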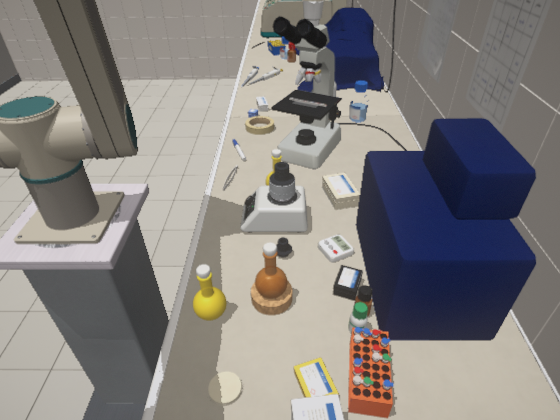

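View pics/top0.png

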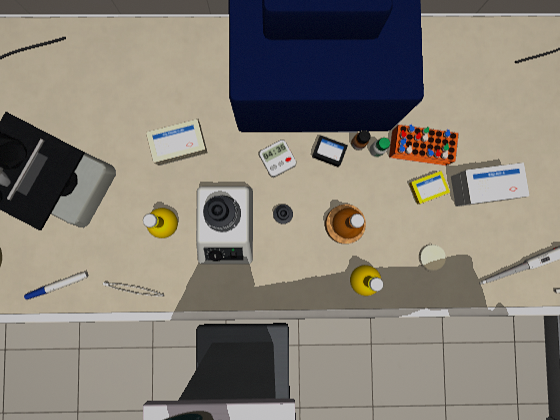

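The top view has the mixer at (224,222) with a black cup in its ring at (221,211), and a small black cup standing on the bench at (283,213). The amber flask on its cork ring is at (346,222), with yellow look-alikes at (161,222) and (367,281). The cup in the ring should be the larger one, so I'll measure it and check an enlarged crop.

```bash
python3 - <<'E'
from h import *
d=np.load('pics/top0.npy');p=cv2.imread('pics/top0.png');C=cloud('top',d)
s=np.load('pics/side0.npy');S=cloud('side',s);ps=cv2.imread('pics/side0.png')
a=cv2.resize(p[160:300,130:400],None,fx=2.9,fy=2.9,interpolation=cv2.INTER_CUBIC)[:400]
cv2.imwrite('pics/crop_t.png',a)
cv2.imwrite('pics/crop_s.png',cv2.resize(ps[140:320,190:370],None,fx=3.3,fy=3.3,interpolation=cv2.INTER_CUBIC))
def reg(C,u0,u1,v0,v1,nm):
    c=C[v0:v1,u0:u1].reshape(-1,3)
    print(nm)
    zmax=np.percentile(c[:,2],99.5);print(' zmax',zmax)
    for lo in np.arange(0.0,zmax+.01,.01):
        m=(c[:,2]>lo)&(c[:,2]<=lo+.01)
        if m.sum()>8:
            q=c[m];e0,e1=np.percentile(q,1,0),np.percentile(q,99,0);print('  z%.2f n%d'%(lo,m.sum()),'mid',((e0+e1)/2).round(4)[:2],'ext',(e1-e0).round(3)[:2])
reg(C,192,258,175,275,'mixer top');reg(C,270,297,200,227,'small');reg(C,320,380,195,250,'flask top')
reg(S,262,305,155,235,'mixer side');reg(S,272,295,235,258,'small side');reg(S,245,297,238,315,'flask side')
for l in('tube_cup','flask','cradle_rim','cork_ring'):
  for cam in('top','side'):
    c=viewer.calibration(cam)
    print(l,cam,[(round(r['score'],2),((np.array(r['xyz'])-c['t'])@c['R']).round(3).tolist()) for r in viewer.boxes_of(l,cam)])
E
```

```text
mixer top
 zmax 0.1640976216722493
  z0.00 n209 mid [ 0.5253 -0.0132] ext [0.214 0.14 ]
  z0.01 n111 mid [ 0.5182 -0.0168] ext [0.156 0.113]
  z0.02 n206 mid [ 0.5182 -0.0169] ext [0.151 0.113]
  z0.03 n218 mid [ 0.5205 -0.016 ] ext [0.142 0.112]
  z0.04 n230 mid [ 0.5202 -0.0162] ext [0.144 0.108]
  z0.05 n316 mid [ 0.5226 -0.017 ] ext [0.136 0.107]
  z0.06 n545 mid [ 0.5308 -0.0158] ext [0.132 0.106]
  z0.07 n1806 mid [ 0.5394 -0.0155] ext [0.11  0.099]
  z0.09 n18 mid [ 0.5276 -0.0306] ext [0.032 0.032]
  z0.10 n22 mid [ 0.5355 -0.026 ] ext [0.045 0.04 ]
  z0.11 n14 mid [ 0.5273 -0.0177] ext [0.03  0.058]
  z0.12 n526 mid [ 0.5428 -0.0165] ext [0.058 0.057]
  z0.13 n65 mid [ 0.5386 -0.0134] ext [0.025 0.043]
  z0.14 n22 mid [ 0.5378 -0.02  ] ext [0.024 0.025]
  z0.15 n91 mid [ 0.5415 -0.0179] ext [0.03  0.029]
  z0.16 n141 mid [ 0.5428 -0.0156] ext [0.032 0.03 ]
small
 zmax 0.04133749849657906
  z0.00 n44 mid [ 0.5481 -0.1388] ext [0.057 0.056]
  z0.01 n203 mid [ 0.5439 -0.1375] ext [0.04 0.04]
  z0.02 n26 mid [ 0.543  -0.1353] ext [0.014 0.014]
  z0.03 n63 mid [ 0.5442 -0.1377] e
[... 2743 characters left out ...]
xt [0.02  0.009]
  z0.12 n35 mid [ 0.5221 -0.2777] ext [0.024 0.011]
  z0.13 n62 mid [ 0.5224 -0.2763] ext [0.025 0.015]
  z0.14 n134 mid [ 0.5232 -0.2722] ext [0.023 0.023]
tube_cup top [(0.92, [0.543, -0.018, 0.127]), (0.52, [0.547, -0.136, 0.016])]
tube_cup side [(0.68, [0.529, -0.063, 0.063]), (0.52, [0.544, -0.149, 0.023])]
flask top [(0.77, [0.521, -0.26, 0.074]), (0.75, [0.409, -0.297, 0.054]), (0.57, [0.52, 0.104, 0.056])]
flask side [(0.94, [0.526, -0.279, 0.077]), (0.44, [0.524, 0.107, 0.112])]
cradle_rim top [(0.61, [0.528, -0.038, 0.118])]
cradle_rim side [(0.78, [0.546, -0.04, 0.111])]
cork_ring top [(0.73, [0.517, -0.249, 0.033])]
cork_ring side [(0.65, [0.527, -0.302, 0.031])]
```

```bash
ls pics
```

```text
crop_s.png
crop_t.png
side0.npy
side0.png
top0.npy
top0.png
```

View pics/crop_s.png

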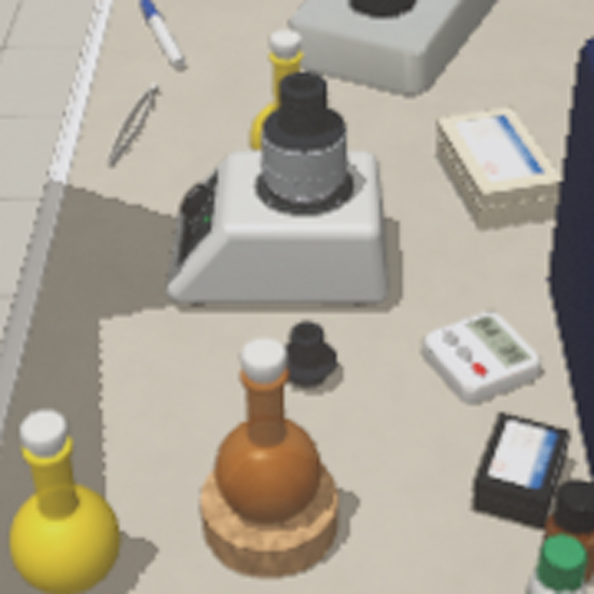

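The crop confirms it. The cup in the ring has a flange of about 58 mm and its top at 0.163 m, as expected for the larger cup (105+58 mm). The one on the bench has a 40 mm flange, so it's the small look-alike. The cup axis is about (0.543,-0.017) and the flask axis about (0.5225,-0.270), with its top at 0.147 m as expected.

```bash
cat >> h.py <<'E'
from scipy.spatial.transform import Rotation as Rn
def go(*t):
    s=manip.get_state();R=Rn.from_rotvec(s['tcp_rot']).as_matrix()
    print('clk',round(s['clock'],2),'pos',np.round(s['tool_pos'],4),'X',R[:,0].round(3),'Z',R[:,2].round(4),'F',np.round(s['force'],1),'gap',round(s['finger_gap']*85.4,1),'q',np.round(s['joint_positions'],2))
    for x in t: print('shift mm',(R.T@(np.array(x)-s['tool_pos'])*1000).round(1))
E
python3 -c "
from h import *
go([.38,-.30,.231],[.543,-.017,.225],[.543,-.017,.134])"
```

```text
clk 0.5 pos [ 0.2147 -0.5869  0.2313] X [0.939 0.344 0.   ] Z [-0.e+00  1.e-04 -1.e+00] F [-0.3  0.2  0.4] gap 85.1 q [-1.32  0.28 -0.03  1.27  0.    1.47]
shift mm [ 253.8 -212.7    0.3]
shift mm [ 504.1 -422.4    6.3]
shift mm [ 504.1 -422.4   97.3]
```

Call:
{"op": "servo_tool", "data": {
  "commands": [
    [[15,-13,0],0,85],
    [[45,-38,0],0,85],
    [[76,-63,0],0,85],
    [[107,-90,0],0,85],
    [[139,-116,0],0,85],
    [[171,-143,0],0,85],
    [[203,-170,0],0,85],
    [[235,-197,0],0,85],
    [[267,-224,0],0,85],
    [[299,-250,0],0,80],
    [[331,-277,0],0,75],
    [[363,-304,0],0,70],
    [[395,-331,1],0,65],
    [[425,-356,2],0,65],
    [[452,-379,3],0,65],
    [[475,-398,4],0,65],
    [[492,-412,5],0,65],
    [[501,-420,6],0,65],
    [[504,-422,6],0,65],
    [[504,-422,6],0,65]
  ]
}}

```text
clock: 2.17
tool_pos: [0.5431, -0.0173, 0.2252]
tcp_rot: [3.093, 0.55, -0.001]
force: [-0.4, 0.7, 0.1]
finger_gap: 0.765
```

```bash
python3 -c "
from h import *
go([.543,-.017,.134]);snap('top','t1');snap('side','s1')"
```

```text
clk 2.17 pos [ 0.5431 -0.0173  0.2252] X [ 0.939  0.345 -0.001] Z [-4.e-04 -4.e-04 -1.e+00] F [-0.4  0.7  0.1] gap 65.3 q [-0.15  0.14 -0.21  1.22 -0.    2.64]
shift mm [ 0.  -0.3 91.2]
```

View pics/s1.png

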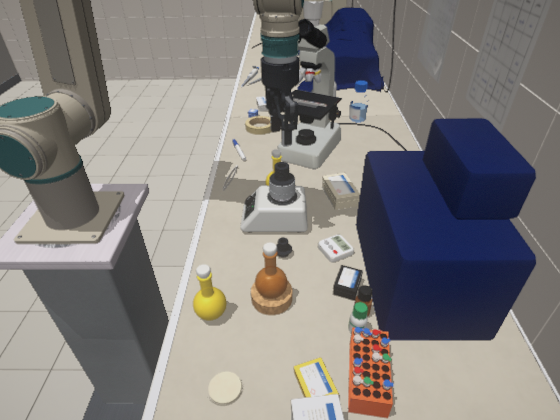

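The gripper is above the ring at side pixel (285,130), clear of everything. Next I descend to the collar and close.

Call:
{"op": "servo_tool", "data": {
  "commands": [
    [[0,0,20],0,65],
    [[0,0,45],0,65],
    [[0,0,68],0,65],
    [[0,0,83],0,65],
    [[0,0,90],0,65],
    [[0,0,91],0,65],
    [[0,0,91],0,45],
    [[0,0,91],0,38],
    [[0,0,91],0,30],
    [[0,0,91],0,25],
    [[0,0,91],0,20],
    [[0,0,91],0,20],
    [[0,0,91],0,20]
  ],
  "newtons": 60
}}

```text
clock: 3.35
tool_pos: [0.5441, -0.0177, 0.1353]
tcp_rot: [3.092, 0.548, 0.004]
force: [-0.3, -0.3, 4.7]
finger_gap: 0.379
```

```bash
python3 -c "
from h import *
go([.543,-.017,.134]);p,d=snap('side','s2');cv2.imwrite('pics/s2c.png',cv2.resize(p[90:240,210:360],None,fx=4,fy=4))"
```

```text
clk 3.35 pos [ 0.5441 -0.0177  0.1353] X [0.939 0.344 0.002] Z [ 0.0025 -0.001  -1.    ] F [-0.3 -0.3  4.7] gap 32.4 q [-0.15  0.2  -0.33  1.03 -0.    2.64]
shift mm [-0.8 -1.1  1.3]
```

View pics/s2c.png

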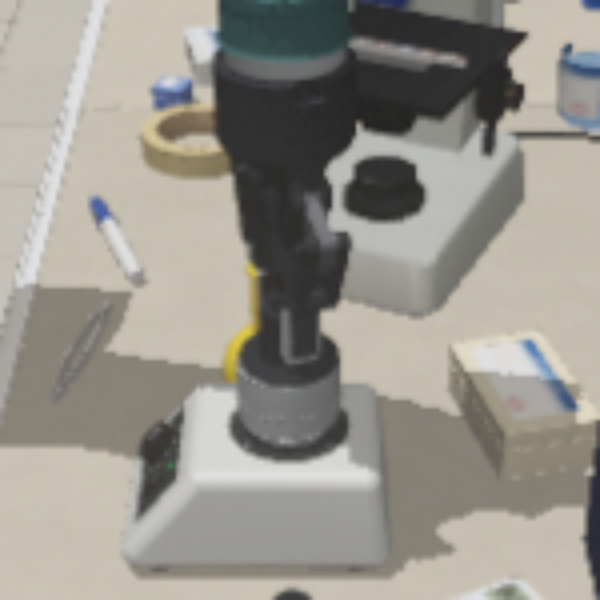

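The fingers hold the collar at 32 mm. A small 4.7 N upward force suggests the tips are close to the flange. Next is a slow pull.

Call:
{"op": "servo_tool", "data": {
  "commands": [
    [[0,0,-2],0,20],
    [[0,0,-4],0,20],
    [[0,0,-6],0,20],
    [[0,0,-8],0,20],
    [[0,0,-10],0,20],
    [[0,0,-13],0,20],
    [[0,0,-17],0,20],
    [[0,0,-22],0,20],
    [[0,0,-28],0,20],
    [[0,0,-36],0,20],
    [[0,0,-45],0,20],
    [[0,0,-55],0,20],
    [[0,0,-60],0,20],
    [[0,0,-60],0,20]
  ],
  "newtons": 60
}}

```text
clock: 4.57
tool_pos: [0.5445, -0.0176, 0.1966]
tcp_rot: [3.092, 0.548, 0.006]
force: [-0.0, -0.1, -1.1]
finger_gap: 0.378
```

```bash
python3 -c "
from h import *
go([.42,-.14,.19],[.42,-.14,.06],[.42,-.14,.0305]);p,d=snap('side','s3');cv2.imwrite('pics/s3c.png',cv2.resize(p[90:240,210:360],None,fx=4,fy=4))"
```

```text
clk 4.57 pos [ 0.5445 -0.0176  0.1966] X [0.939 0.344 0.003] Z [ 3.8e-03 -5.0e-04 -1.0e+00] F [-0.  -0.1 -1.1] gap 32.3 q [-0.15  0.15 -0.25  1.16  0.    2.64]
shift mm [-159.    72.1    6.2]
shift mm [-159.4   71.9  136.2]
shift mm [-159.5   71.8  165.7]
```

View pics/s3c.png

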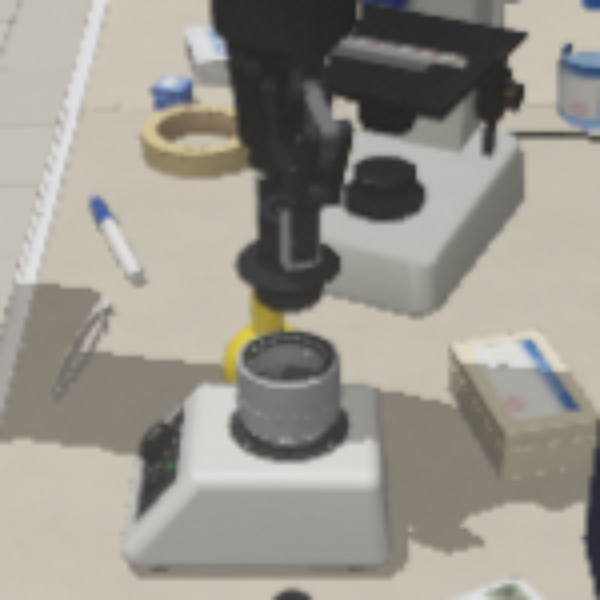

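The cup is out of the ring and hanging straight. I carry it to clear bench at (0.42,-0.14).

Call:
{"op": "servo_tool", "data": {
  "commands": [
    [[-8,4,0],0,20],
    [[-25,11,0],0,20],
    [[-45,20,0],0,20],
    [[-67,30,0],0,20],
    [[-89,40,0],0,20],
    [[-111,50,0],0,20],
    [[-131,59,0],0,20],
    [[-147,66,5],0,20],
    [[-157,71,20],0,20],
    [[-159,72,40],0,20],
    [[-159,72,63],0,20],
    [[-159,72,87],0,20],
    [[-159,72,110],0,20],
    [[-159,72,130],0,20],
    [[-159,72,143],0,20],
    [[-159,72,150],0,20],
    [[-159,72,154],0,20],
    [[-159,72,156],0,20],
    [[-159,72,156],0,20]
  ],
  "newtons": 60
}}

```text
clock: 6.2
tool_pos: [0.4186, -0.1399, 0.0385]
tcp_rot: [3.093, 0.548, 0.0]
force: [-0.0, -0.1, -1.1]
finger_gap: 0.38
```

```bash
python3 -c "
from h import *
go([.42,-.14,.0305]);p,d=snap('side','s4');cv2.imwrite('pics/s4c.png',cv2.resize(p[150:300,190:340],None,fx=4,fy=4))
C=cloud('side',d)
v,u=np.mgrid[:420,:560]
m=(np.hypot(C[...,0]-.543,C[...,1]+.017)<.036)&(C[...,2]>.12)&(C[...,2]<.13)
q=C[m];print(m.sum(),q.min(0),q.max(0))
A=np.c_[q[:,:2],np.ones(len(q))];
r=np.hypot(*(q[:,:2]-[.543,-.017]).T);o=q[r>.027];A=np.c_[2*o[:,:2],np.ones(len(o))];print(np.linalg.lstsq(A,(o[:,:2]**2).sum(1),rcond=None)[0])
p,d=snap('top','t4');C=cloud('top',d)
m=(np.hypot(C[...,0]-.543,C[...,1]+.017)<.036)&(C[...,2]>.12)&(C[...,2]<.13)
q=C[m];print(m.sum(),np.percentile(q,2,0),np.percentile(q,98,0))
"
```

```text
clk 6.2 pos [ 0.4186 -0.1399  0.0385] X [0.939 0.344 0.   ] Z [ 2.e-04 -2.e-04 -1.e+00] F [-0.  -0.1 -1.1] gap 32.4 q [-0.47  0.15 -0.64  0.78 -0.    2.32]
shift mm [1.3 0.6 8. ]
229 [ 0.51394349 -0.04788924  0.12001333] [0.57279685 0.01253522 0.1283342 ]
[ 0.54325203 -0.01716543 -0.29456185]
419 [ 0.51404493 -0.04364031  0.12043369] [0.57034435 0.0123866  0.12602824]
```

View pics/s4c.png

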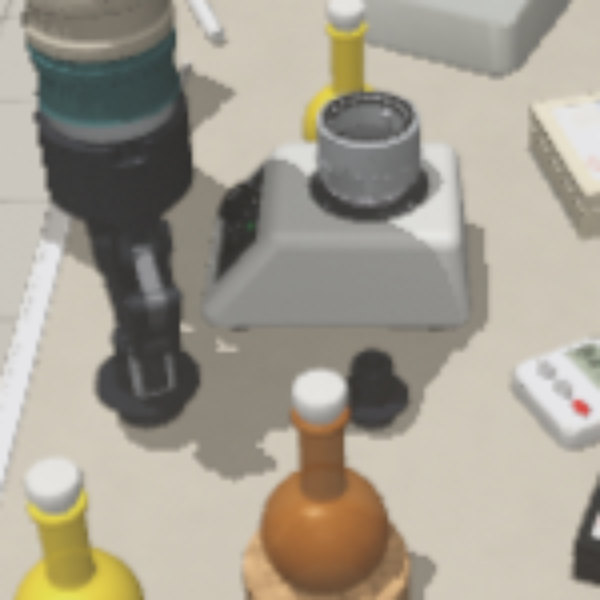

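View pics/t4.png

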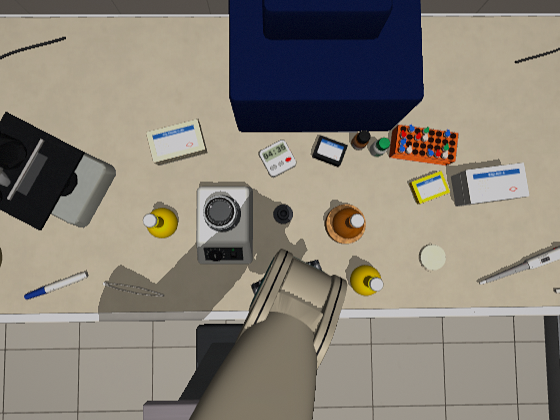

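The cup hangs upright about 8 mm above clear bench, near side pixel (227,247). The ring axis is confirmed at (0.543,-0.017). Next I lower it slowly.

Call:
{"op": "servo_tool", "data": {
  "commands": [
    [[0,0,2],0,20],
    [[0,0,4],0,20],
    [[0,0,6],0,20],
    [[0,0,7],0,20],
    [[0,0,8],0,20],
    [[0,0,8],0,20]
  ],
  "newtons": 60
}}

```text
clock: 6.8
tool_pos: [0.4186, -0.1396, 0.0311]
tcp_rot: [-3.093, -0.548, 0.0]
force: [-2.8, 0.9, 6.2]
finger_gap: 0.375
```

Call:
{"op": "servo_tool", "data": {
  "commands": [
    [[0,0,0],0,34],
    [[0,0,0],0,38],
    [[0,0,0],0,44],
    [[0,0,0],0,50],
    [[0,0,0],0,56],
    [[0,0,0],0,56],
    [[0,0,-5],0,56],
    [[0,0,-15],0,56],
    [[0,0,-30],0,56],
    [[0,0,-50],0,56],
    [[0,0,-80],0,56],
    [[0,0,-115],0,56],
    [[0,0,-145],0,56],
    [[0,0,-165],0,56],
    [[0,0,-170],0,56]
  ]
}}

```text
clock: 8.05
tool_pos: [0.4213, -0.141, 0.2057]
tcp_rot: [3.088, 0.547, 0.011]
force: [1.0, -1.3, -0.1]
finger_gap: 0.655
```

```bash
python3 -c "
from h import *
go([.5225,-.2705,.2],[.5225,-.2705,.088]);p,d=snap('side','s5');cv2.imwrite('pics/s5c.png',cv2.resize(p[150:300,190:340],None,fx=4,fy=4))
C=cloud('side',d)
m=(np.hypot(C[...,0]-.419,C[...,1]+.14)<.04)&(C[...,2]>.005)&(C[...,2]<.1)
q=C[m];print(m.sum(),np.percentile(q,1,0),np.percentile(q,99,0));t=q[q[:,2]>.05];print(t.mean(0),t.min(0),t.max(0))
"
```

```text
clk 8.05 pos [ 0.4213 -0.141   0.2057] X [0.939 0.344 0.006] Z [ 0.0082 -0.0042 -1.    ] F [ 1.  -1.3 -0.1] gap 56.0 q [-0.47 -0.04 -0.44  1.16 -0.    2.32]
shift mm [ 50.5 156.3   7. ]
shift mm [ 49.8 155.6 119. ]
524 [ 0.39081646 -0.16766057  0.0067693 ] [ 0.4455321  -0.12164371  0.0606741 ]
[ 0.41832396 -0.14184123  0.05695182] [ 0.40115057 -0.15680089  0.05036241] [ 0.43513297 -0.12247553  0.06115625]
```

View pics/s5c.png

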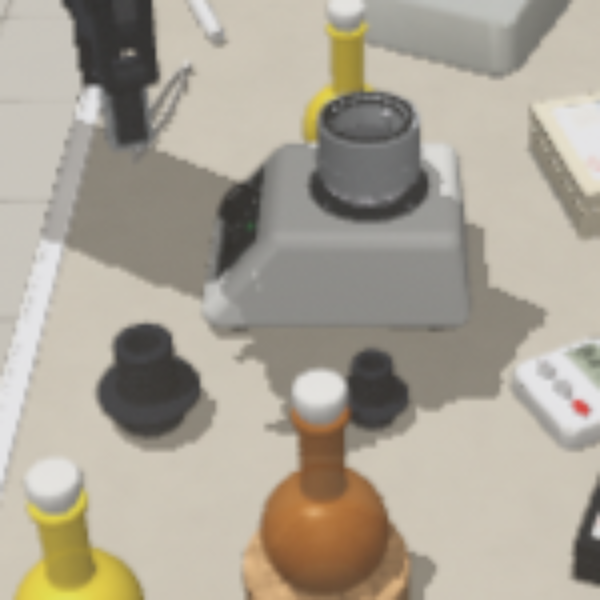

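The cup stands upright and let go at (0.418,-0.142). Next is the flask.

Call:
{"op": "servo_tool", "data": {
  "commands": [
    [[5,10,0],0,60],
    [[12,35,0],0,65],
    [[20,62,0],0,65],
    [[29,90,0],0,65],
    [[38,117,0],0,65],
    [[45,138,0],0,65],
    [[49,151,0],0,65],
    [[50,156,0],0,65],
    [[50,156,0],0,65],
    [[50,156,0],0,65],
    [[50,156,0],0,65]
  ]
}}

```text
clock: 9.02
tool_pos: [0.518, -0.268, 0.1994]
tcp_rot: [-3.092, -0.548, 0.003]
force: [-0.6, 0.1, -0.3]
finger_gap: 0.762
```

```bash
python3 -c "
from h import *
go([.5225,-.2705,.2],[.5225,-.2705,.088]);p,d=snap('side','s6');cv2.imwrite('pics/s6c.png',cv2.resize(p[150:320,190:360],None,fx=3.5,fy=3.5))
C=cloud('side',d)
"
```

```text
clk 9.02 pos [ 0.518  -0.268   0.1994] X [ 0.939  0.344 -0.001] Z [-0.002   0.0015 -1.    ] F [-0.6  0.1 -0.3] gap 65.1 q [-0.59  0.22 -0.16  1.19  0.    2.2 ]
shift mm [ 3.4  3.9 -0.6]
shift mm [  3.5   4.1 111.4]
```

View pics/s6c.png

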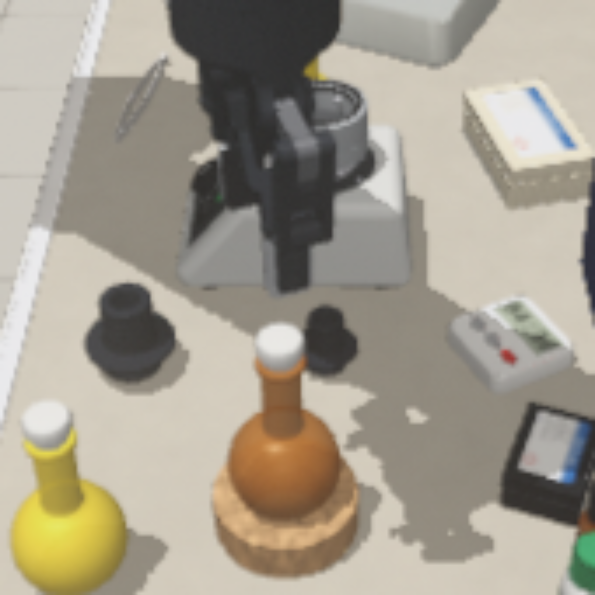

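Call:
{"op": "servo_tool", "data": {
  "commands": [
    [[3,4,5],0,65],
    [[3.5,4,15],0,65],
    [[3.5,4,30],0,65],
    [[3.5,4,50],0,65],
    [[3.5,4,70],0,65],
    [[3.5,4,88],0,65],
    [[3.5,4,100],0,65],
    [[3.5,4,108],0,65],
    [[3.5,4,111],0,65],
    [[3.5,4,111],0,65],
    [[3.5,4,111],0,65]
  ]
}}

```text
clock: 9.98
tool_pos: [0.5243, -0.2719, 0.09]
tcp_rot: [3.093, 0.548, 0.001]
force: [0.3, 0.5, -0.0]
finger_gap: 0.765
```

```bash
python3 -c "
from h import *
go([.5225,-.2705,.088]);p,d=snap('side','s7');cv2.imwrite('pics/s7c.png',cv2.resize(p[190:320,200:330],None,fx=4.5,fy=4.5))
"
```

```text
clk 9.98 pos [ 0.5243 -0.2719  0.09  ] X [0.939 0.344 0.001] Z [ 1.1e-03 -7.0e-04 -1.0e+00] F [ 0.3  0.5 -0. ] gap 65.3 q [-0.59  0.32 -0.28  0.97  0.    2.2 ]
shift mm [-1.2 -1.9  2. ]
```

View pics/s7c.png

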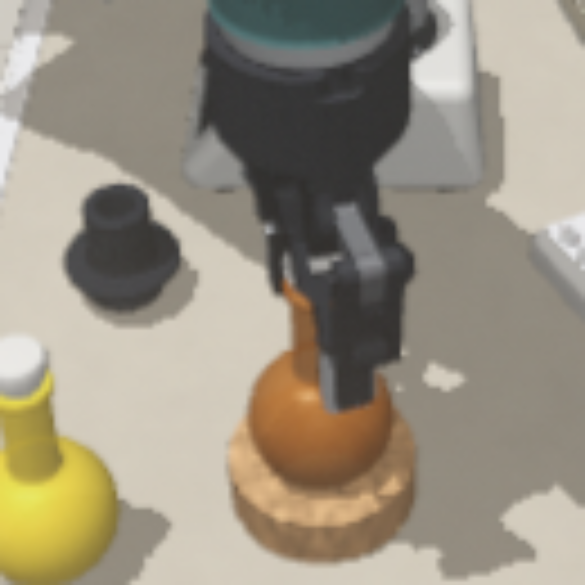

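Call:
{"op": "servo_tool", "data": {
  "commands": [
    [[-1,-2,1],0,55],
    [[-1,-2,1],0,45],
    [[-1,-2,1],0,36],
    [[-1,-2,1],0,30],
    [[-1,-2,1],0,26],
    [[-1,-2,1],0,22],
    [[-1,-2,1],0,16],
    [[-1,-2,1],0,10],
    [[-1,-2,1],0,10],
    [[-1,-2,1],0,10]
  ],
  "newtons": 60
}}

```text
clock: 10.87
tool_pos: [0.5221, -0.2701, 0.0882]
tcp_rot: [3.093, 0.548, -0.0]
force: [1.5, -0.5, -0.2]
finger_gap: 0.257
```

Gripped at about 22 mm, which matches the neck. Next I lift.

Call:
{"op": "servo_tool", "data": {
  "commands": [
    [[0,0,-2],0,10],
    [[0,0,-6],0,10],
    [[0,0,-13],0,10],
    [[0,0,-25],0,10],
    [[0,0,-40],0,10],
    [[0,0,-58],0,10],
    [[0,0,-78],0,10],
    [[0,0,-98],0,10],
    [[0,0,-115],0,10],
    [[0,0,-127],0,10],
    [[0,0,-133],0,10],
    [[0,0,-135],0,10],
    [[0,0,-135],0,10],
    [[0,0,-135],0,10]
  ],
  "newtons": 60
}}

```text
clock: 12.03
tool_pos: [0.5215, -0.2696, 0.2223]
tcp_rot: [-3.092, -0.548, 0.002]
force: [0.4, -0.5, -2.1]
finger_gap: 0.258
```

```bash
python3 -c "
from h import *
go([.543,-.017,.223]);p,d=snap('side','s8');cv2.imwrite('pics/s8c.png',cv2.resize(p[120:320,170:370],None,fx=3,fy=3))
C=cloud('side',d)
m=(np.hypot(C[...,0]-.5225,C[...,1]+.27)<.04)&(C[...,2]>.13)&(C[...,2]<.26)
q=C[m]
for lo in np.arange(.13,.25,.01):
    w=q[(q[:,2]>lo)&(q[:,2]<=lo+.01)]
    if len(w)>5:print(round(lo,2),len(w),(np.percentile(w,1,0)+np.percentile(w,99,0))[:2]/2,np.ptp(w[:,:2],axis=0))
b=q[(q[:,2]<.205)]; A=np.c_[2*b,np.ones(len(b))];x=np.linalg.lstsq(A,(b**2).sum(1),rcond=None)[0];print(x[:3],np.sqrt(x[3]+x[:3]@x[:3]))
"
```

```text
clk 12.03 pos [ 0.5215 -0.2696  0.2223] X [ 0.939  0.344 -0.001] Z [-0.0016  0.0011 -1.    ] F [ 0.4 -0.5 -2.1] gap 22.1 q [-0.59  0.22 -0.12  1.23  0.    2.2 ]
shift mm [ 107.  -229.8   -0.5]
0.16 13 [ 0.5219891 -0.2924239] [0.03465529 0.00682156]
0.17 75 [ 0.52374056 -0.29158164] [0.05532901 0.02281334]
0.18 147 [ 0.52228055 -0.2881439 ] [0.06273377 0.02936731]
0.19 220 [ 0.52112086 -0.28545164] [0.06263349 0.03738426]
0.2 287 [ 0.52223424 -0.28048709] [0.05697142 0.04507721]
0.21 202 [ 0.52164883 -0.27496392] [0.04256526 0.03811871]
0.22 36 [ 0.52149745 -0.27560139] [0.03097849 0.03112539]
0.23 85 [ 0.52139043 -0.27747694] [0.0310857  0.03493885]
0.24 91 [ 0.52092024 -0.27651378] [0.032373   0.03875522]
[ 0.52169996 -0.26971293  0.18630362] 0.03166708744264726
```

View pics/s8c.png

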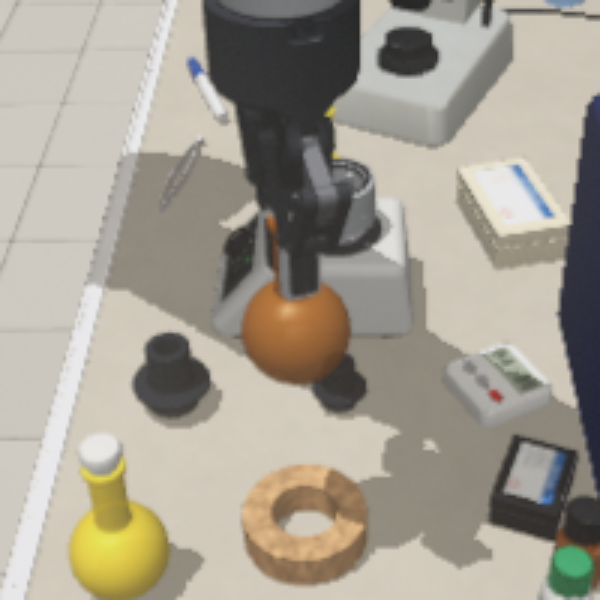

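The flask hangs straight. A sphere fit of the bulb gives (0.5217,-0.2697,0.186) with R = 31.7 mm, so the bottom is at 0.154 m, 68 mm below the TCP, and on the tool axis. Next I carry it over the ring.

Call:
{"op": "servo_tool", "data": {
  "commands": [
    [[3,-7,0],0,10],
    [[10,-22,0],0,10],
    [[20,-43,0],0,10],
    [[31,-66,0],0,10],
    [[42,-90,0],0,10],
    [[53,-114,0],0,10],
    [[64,-138,0],0,10],
    [[75,-161,0],0,10],
    [[85,-182,0],0,10],
    [[93,-200,0],0,10],
    [[100,-215,0],0,10],
    [[105,-225,0],0,10],
    [[107,-230,0],0,10],
    [[107,-230,0],0,10],
    [[107,-230,0],0,10],
    [[107,-230,0],0,10]
  ],
  "newtons": 60
}}

```text
clock: 13.42
tool_pos: [0.5435, -0.018, 0.2232]
tcp_rot: [3.093, 0.547, -0.001]
force: [1.4, 0.1, -2.0]
finger_gap: 0.26
```

```bash
python3 -c "
from h import *
go([.543,-.017,.223],[.543,-.017,.184]);p,d=snap('side','s9');cv2.imwrite('pics/s9c.png',cv2.resize(p[90:240,210:360],None,fx=4,fy=4))
C=cloud('side',d)
m=(np.hypot(C[...,0]-.543,C[...,1]+.017)<.04)&(C[...,2]>.15)&(C[...,2]<.205)
b=C[m]; A=np.c_[2*b,np.ones(len(b))];x=np.linalg.lstsq(A,(b**2).sum(1),rcond=None)[0];print(x[:3],np.sqrt(x[3]+x[:3]@x[:3]))
"
```

```text
clk 13.42 pos [ 0.5435 -0.018   0.2232] X [ 0.939  0.343 -0.   ] Z [-3.e-04 -4.e-04 -1.e+00] F [ 1.4  0.1 -2. ] gap 22.2 q [-0.15  0.14 -0.22  1.22 -0.    2.64]
shift mm [-0.1 -1.1  0.2]
shift mm [-0.1 -1.1 39.2]
[ 0.54367285 -0.01858565  0.18747674] 0.03139879894317939
```

View pics/s9c.png

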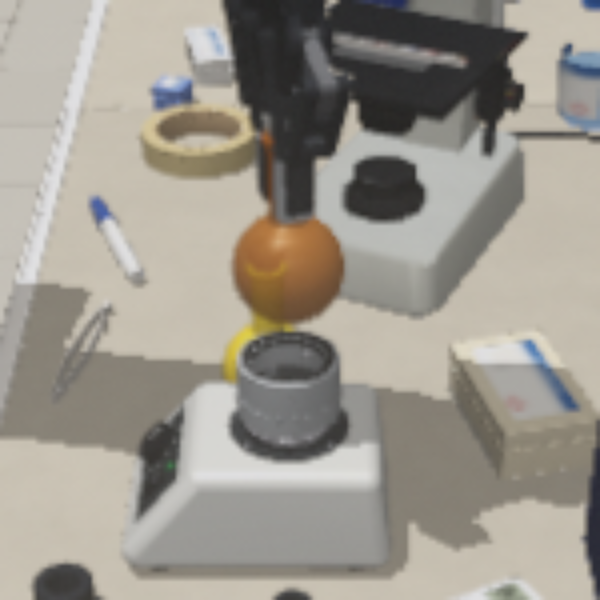

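The flask is centred over the ring, within about 1.5 mm. I approach first contact, expected at TCP z of about 0.184.

Call:
{"op": "servo_tool", "data": {
  "commands": [
    [[0,-1,3],0,10],
    [[0,-1,9],0,10],
    [[0,-1,17],0,10],
    [[0,-1,24],0,10],
    [[0,-1,29],0,10],
    [[0,-1,33],0,10],
    [[0,-1,36],0,10],
    [[0,-1,38],0,10],
    [[0,-1,40],0,10],
    [[0,-1,42],0,10],
    [[0,-1,42],0,10],
    [[0,-1,42],0,10]
  ],
  "newtons": 70
}}

```text
clock: 14.47
tool_pos: [0.5432, -0.0163, 0.1821]
tcp_rot: [3.093, 0.548, 0.001]
force: [-2.8, 0.8, 5.0]
finger_gap: 0.255
```

Contact is where expected, about 7 N including the weight, and the ring is starting to move. I press on in small steps.

Call:
{"op": "servo_tool", "data": {
  "commands": [
    [[0,0,1],0,10],
    [[0,0,2],0,10],
    [[0,0,3],0,10],
    [[0,0,4],0,10],
    [[0,0,5],0,10],
    [[0,0,6],0,10],
    [[0,0,7],0,10],
    [[0,0,8],0,10],
    [[0,0,8],0,10],
    [[0,0,8],0,10],
    [[0,0,8],0,10]
  ],
  "newtons": 70
}}

```text
clock: 15.38
tool_pos: [0.5438, -0.0162, 0.1747]
tcp_rot: [3.093, 0.548, 0.003]
force: [-3.8, -0.0, 7.9]
finger_gap: 0.252
```

```bash
python3 -c "
from h import *
go();p,d=snap('side','s10');cv2.imwrite('pics/s10c.png',cv2.resize(p[90:240,210:360],None,fx=4,fy=4))
C=cloud('side',d)
m=(np.hypot(C[...,0]-.543,C[...,1]+.017)<.04)&(C[...,2]>.125)&(C[...,2]<.165)
b=C[m]; A=np.c_[2*b,np.ones(len(b))];x=np.linalg.lstsq(A,(b**2).sum(1),rcond=None)[0];print(x[:3],np.sqrt(x[3]+x[:3]@x[:3]))
"
```

```text
clk 15.38 pos [ 0.5438 -0.0162  0.1747] X [0.939 0.344 0.002] Z [ 1.7e-03  3.0e-04 -1.0e+00] F [-3.8 -0.   7.9] gap 21.5 q [-0.15  0.17 -0.28  1.12  0.    2.64]
[ 0.54354024 -0.01691043  0.13938034] 0.031225389603426093
```

View pics/s10c.png

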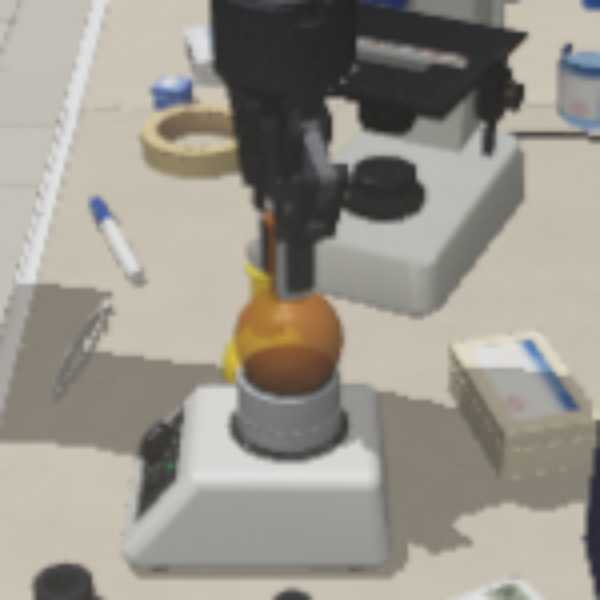

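The bulb centre puts the travel at about 9 mm. The force, about 8 N of hand push, suggests about 7.5 mm. I press about 3.5 mm further.

Call:
{"op": "servo_tool", "data": {
  "commands": [
    [[0,0,1],0,10],
    [[0,0,2],0,10],
    [[0,0,3],0,10],
    [[0,0,3.5],0,10],
    [[0,0,3.5],0,10],
    [[0,0,3.5],0,10],
    [[0,0,3.5],0,10],
    [[0,0,3.5],0,10],
    [[0,0,3.5],0,10]
  ],
  "newtons": 70
}}

```text
clock: 16.18
tool_pos: [0.544, -0.0161, 0.1717]
tcp_rot: [3.093, 0.548, 0.004]
force: [-3.9, 2.4, 11.6]
finger_gap: 0.254
```

```bash
python3 -c "
from h import *
go();p,d=snap('side','s11');cv2.imwrite('pics/s11c.png',cv2.resize(p[90:240,210:360],None,fx=4,fy=4))
C=cloud('side',d)
m=(np.hypot(C[...,0]-.543,C[...,1]+.017)<.04)&(C[...,2]>.125)&(C[...,2]<.165)
b=C[m]; A=np.c_[2*b,np.ones(len(b))];x=np.linalg.lstsq(A,(b**2).sum(1),rcond=None)[0];print(x[:3],np.sqrt(x[3]+x[:3]@x[:3]))
m=(np.hypot(C[...,0]-.419,C[...,1]+.14)<.035)&(C[...,2]>.05);print('cup',C[m].mean(0),C[m].max(0))
"
```

```text
clk 16.18 pos [ 0.544  -0.0161  0.1717] X [0.939 0.344 0.002] Z [ 2.4e-03  4.0e-04 -1.0e+00] F [-3.9  2.4 11.6] gap 21.7 q [-0.15  0.17 -0.29  1.11  0.    2.64]
[ 0.54362042 -0.01710578  0.13654481] 0.031069915510554172
cup [ 0.41835675 -0.14182546  0.05683999] [ 0.43540693 -0.12374194  0.06176493]
```

View pics/s11.png

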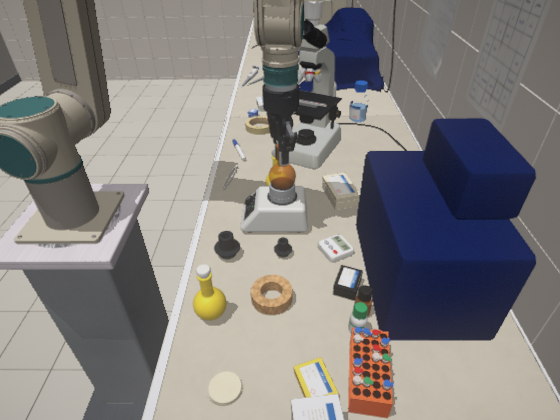

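Travel is now about 12 of 14 mm by TCP height and bulb position, and about 11 to 13 mm by force. I'll hold briefly to check it's steady, then hand in.

Call:
{"op": "servo_tool", "data": {
  "commands": [
    [[0,0,0],0,10],
    [[0,0,0],0,10],
    [[0,0,0],0,10],
    [[0,0,0],0,10],
    [[0,0,0],0,10],
    [[0,0,0],0,10]
  ],
  "newtons": 70
}}

```text
clock: 16.73
tool_pos: [0.544, -0.0161, 0.1717]
tcp_rot: [3.093, 0.548, 0.004]
force: [-3.7, 1.2, 10.8]
finger_gap: 0.252
```

```bash
python3 -c "
from h import *
manip.job_done();go()"
```

```text
the job is handed in; nothing more can be done
the job is handed in; nothing more can be done
```

I pulled the larger tube cup out of the ring and stood it on clear bench. I then seated the amber flask in the ring cradle, pressed it down, and handed the job in at about 16.7 s with the flask still gripped. No verdict is reported, so what follows are my own measurements.

- **Tube cup:** it was at (0.418, -0.142), upright and let go. It had not moved when I measured it again with the flask pressed down.
- **Flask:** the bulb was within about 1 mm of the ring axis, and the tool was vertical within 0.3°. The TCP was steady at z = 0.1717 m, held with a 70 N grip.
- **Ring travel:** TCP height and the fitted bulb centre both gave about 12 of 14 mm. A hand push of 10.8–11.6 N also points to 12–14 mm, so I can't rule out the ring being at or very near its stop. At the step before, force suggested 7.5 mm and geometry about 9 mm, roughly the force noise; that is why I pressed 3.5 mm further.
- **Side force:** about 4 N remained on the wrist.
- **Mixer and other things:** the fingertips stayed about 6 cm above the rim. I touched nothing else on the bench, and the last picture showed nothing out of place.

My state read after handing in was refused, so the last readings are from just before.

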